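# Switch on the demagnetiser and hold the thread plug gauge level over its plate

### The job

First turn the demagnetiser's selector knob to the mark with two bars, not past it, and let go of it. Then draw the thread plug gauge (the long hexagonal one) out of the sloping stand, turn it level and keep it held still, lying flat in the air over the middle of the demagnetiser's steel plate, roughly 6 cm above it and touching nothing but the gripper: the program finishes while holding it there. Leave the short pin in the stand and the ring and loupe on the bench where they are.

Things in the scene. Friction and masses are not known exactly. Their poses are not given: they have to be found in the camera images.
- demag: Bench demagnetiser, a fixed grey box 130 x 210 mm (its x, y), 45 mm high. Origin at the centre of its underside, on the bench; z up. A steel plate covers its +y half, the selector knob stands on its -y half. In this frame the knob's pointer is at the angle 0.9 rad minus the joint value from +x (counter-clockwise from above positive), so two bars is at -0.3 rad.
- plate (a point): Centre of the upper face of the demagnetiser's bare steel plate (104 x 104 mm, 4 mm thick, its upper face 49 mm above the bench). Axes as demag; lies at (0, 45) mm from the demagnetiser's origin.
- selector (a joint): Angle of the selector knob, rad; grows as it is turned clockwise seen from above. Four click positions 0.6 rad apart: 0 (white dot, off), 0.6 (one bar), 1.2 (two bars), 1.8 (three bars); stops at -0.12 and 1.92. A sprung detent (about 0.05 N m) pulls it into the nearest position when let go. It starts at the dot or at one bar.
- knob_grip (a point): Point on the knob's vertical axis, at (-6, -58) mm from the demagnetiser's origin, at mid height of the grip bar, 69.5 mm above the bench. The knob is a black disc of 48 mm with an upright grip bar across it, 44 mm long, 14 mm thick, from 52.5 to 81.5 mm above the bench. The point's x axis runs along the bar towards its pointer end (white line).
- stand: Fixed gauge stand: a grey block 150 mm long (its y) on an aluminium foot 100 x 150 mm. Origin at the centre of the foot's underside, on the bench, z up. Two square pockets 16 x 16 mm, 32 mm deep, at y = +37.5 and -37.5 mm, lean 45 degrees: axes along (0.707, 0, 0.707) in the stand's frame. Mouth centres at (11, +-37.5, 51) mm; the mouth face is square to the axes, 34 mm wide.
- plug_gauge: Thread plug gauge, 87 mm steel bar, 0.11 kg: hexagonal handle 60 mm long (12 mm across its x, 14 across its z), threaded ends, red ring. Stands loosely (2 mm play) in either pocket; 28 mm of handle and 10 mm of thread stick out. Its y runs along the bar, out of the pocket; its x along the row of pockets. Origin on a side face, 7 mm (-z) off the centre line, 26 mm from the handle's lower end.
- gauge_mid (a point): Point on the centre line of the gauge at the middle of its 60 mm handle; axes as plug_gauge. While the gauge is in its pocket this point is 2 mm inside the mouth, and the middle of the free part of the handle lies 16 mm further along +y.
- pin: Short plain round steel pin, 14 mm diameter, 52 mm long, loose in the other pocket, of which 20 mm stick out. Origin on its centre line, 33 mm above its lower end, z along it. To be left alone.
- ring: Steel setting ring, 46 mm diameter, 16 mm high, lying loose on the bench; origin at the centre of its underside. To be left alone.
- loupe: Small folding loupe, 33 x 38 x 16 mm, lying loose on the bench; origin at the centre of its underside. To be left alone.
Not all that is in view belongs to the job. Leave any orange or turquoise look-alike of the plug_gauge alone.

How it is judged:
By the outcome, as a careful person would: the job done as asked, in the order asked, and still so for the second after the job is handed in, while the arm keeps its last pose, push and grip.
It also fails if it takes over 58 s, if anything falls off the work surface, if the arm or the gripper's body presses on something with over 40 N, if the wrist force passes 120 N, or if a joint passes its speed limit or range.

### The arm

A 6-joint arm with a two-finger parallel gripper is mounted at the origin on a cart in front of the work surface, level with it; the furniture and walls round the work are solid. World frame = base frame: x ahead of the robot, y to its left, z up, the work surface at z = 0. Lengths are in m, angles in rad, forces in N, time in s.
With the tool pointing down it reaches from about 0.375 to 0.975 m from the base axis. Payload 3.8 kg.
Tool frame: the origin (TCP) lies between the finger pads; the fingertips stand 11 mm ahead of it and the grasp point (between the pads) lies 8 mm behind it (robot.tcp_to_tips is the z of the fingertips in the tool frame, in m); z points along the fingers, y is the line along which they close (so a half turn about z gives the same grasp; the last joint's range is limited). The gripper opens to 85 mm and grips with 20 to 120 N. Pads are 22 mm wide; open, the fingers measure 114 mm over their backs; the gripper's body (76 mm by 85 mm) begins 54 mm behind the grasp point. The pads swing forward as they close: fully open they stand 13 mm farther back than shut.
Start: joints at [-1.228, 0.264, 1.604, -0, 1.274, -0.037], TCP at [0.25, -0.627, 0.242] pointing down, gripper open.
Joint ranges: [-2.63, 2.63], [-0.94, 2.18], [0.31, 2.57], [-1.31, 4.45], [0, 2.66], [-2.55, 2.55]. Speed limits (rad/s): [2.57, 2.57, 3.14, 3.14, 3.14, 3.14].

### API

Orientations are given as a unit quaternion [w, x, y, z].
In Python, from plant import robot gives the robot as it stands.
- The arm moves only by the shell command python3 -m creep 'ROWS' [OPENING]. ROWS is JSON, a list that holds one entry, the list of rows, each a list of 6 numbers: the shift along the tool's x, y, z as a fraction of full scale, then the turn, a rotation vector about the tool's x, y, z as a fraction of full scale. In form: [[[tx, ty, tz, wx, wy, wz], ...]]. A call has exactly 10 rows; each row shifts and turns the commanded pose from where the row before left it, along the tool's axes as they then stand; what a row does not reach is not made up. Full scale, the value 1, is 80 cm for a shift and 30 degrees for a turn. A row lasts 1/8 s, in which the tool goes at most 62.5 mm and 10.7 degrees, less where a joint would pass 70% of its speed; a pose out of reach is approached as far as the arm can. A call with a number of a shift or a turn outside -1 to 1 is refused whole. A call with a gripper value outside its range is refused whole. OPENING is the closure, from 0 (fully open) to 1 (shut), set as the call begins (- or left out, the last holds). The fingers move at their own pace and stop on an object; the grip force is fixed at half the most. Time passes only in rows, so rows that do not move let the fingers close, or fill a call up. It gives the time, the measured TCP pose, the force, the opening and the grip force at its end, in the units of the state.
- robot.get_obs(): the state, without advancing time (a new reading comes with each control period).
- robot.capture(name): name is "side" or "top" or "wrist"; returns the picture (400x640x3 uint8, red, green, blue); there is no depth.
- robot.camera_params(name): a dict with "fx", "fy", "cx", "cy" (pixels), "cam_to_world" (4x4, takes a point from camera to world coordinates); the wrist camera has in their place "hand_eye" (4x4, takes a point from camera to tool coordinates, whose origin is the TCP and whose axes are the flange's). Camera axes: x right, y up, looking along -z (the intrinsics and any distortion apply to the point x, -y, -z); pixel columns grow to the right and rows downward; lengths in m; the calibration is good to about 2 mm. A picture is of the moment at which its call begins: read the wrist's pose just before it. camera_params takes no time and is no camera call.
- robot.finish_job(): hands the job in; it is judged then, once.
The state is a dict: "time": time; "q": joint angles; "dq": joint speeds; "joint_efforts": joint torques, N m; "eef_pos": TCP position; "tool_rot": TCP orientation; "contact_force": force on the tool from outside, world axes, zero at the start; "moment": the same for the moment, N m; "opening": opening from 0.0 (shut) to 1.0 (fully open); "gripper_force": force on a finger pad.
Only numpy, scipy, OpenCV 4.12 (cv2) and the standard library are available. Lean on these libraries where they do the work, as an engineer would, in place of code of your own. Each camera call takes 0.05 s, during which the arm holds its last target. There are 200 camera calls.

## Working session

There is one attempt and no reset: what is moved stays moved. The work goes in short steps, Python scripts to look and compute and a shell command to move; the robot and the scene stay as the last step left them, time stands still between calls to the robot, and variables do not carry over. Pictures are saved under pics/ and viewed, at most 10 in all, crops included, and the job is handed in when it is done.

```bash
mkdir -p pics; ls
python3 - <<'E'
from plant import robot
import cv2,numpy as np
np.set_printoptions(precision=4,suppress=True)
for n in ["side","top","wrist"]:
    im=robot.capture(n); cv2.imwrite(f"pics/{n}0.png",im[:,:,::-1])
    print(n,robot.camera_params(n))
o=robot.get_obs();print(o)
E
```

```text
pics
side {'fx': 403.91830288393294, 'fy': 403.91830288393294, 'cx': 323.9324030615413, 'cy': 195.97901039555202, 'cam_to_world': array([[ 0.9534,  0.1884, -0.2355,  0.349 ],
       [-0.3011,  0.6401, -0.7069, -0.7168],
       [ 0.0176,  0.7449,  0.667 ,  0.7309],
       [ 0.    ,  0.    ,  0.    ,  1.    ]])}
top {'fx': 496.72081280190326, 'fy': 496.72081280190326, 'cx': 318.4311995165689, 'cy': 202.5871946438088, 'cam_to_world': array([[ 0.0162,  0.9973, -0.0715,  0.5012],
       [-0.9999,  0.0162, -0.0004, -0.0142],
       [ 0.0008,  0.0715,  0.9974,  1.207 ],
       [ 0.    ,  0.    ,  0.    ,  1.    ]])}
wrist {'fx': 351.18569894420415, 'fy': 351.18569894420415, 'cx': 318.1826877332421, 'cy': 198.89416704757494, 'hand_eye': array([[-0.0003,  0.9635,  0.2678,  0.0677],
       [ 1.    ,  0.0003, -0.0002,  0.0005],
       [-0.0003,  0.2678, -0.9635, -0.1313],
       [ 0.    ,  0.    ,  0.    ,  1.    ]])}
{'time': 0.15, 'q': array([-1.2279,  0.2646,  1.605 , -0.    ,  1.2737, -0.0369]), 'dq': array([ 0.0005, -0.0013, -0.0015,  0.0012,  0.0004,  0.0002]), 'joint_efforts': array([  0.0003, -51.5906, -36.7959,  -0.0001,   0.0081,   0.    ]), 'eef_pos': array([ 0.2501, -0.6264,  0.2412]), 'tool_rot': array([-0.0009,  0.982 ,  0.1888, -0.0001]), 'contact_force': array([-0.7568,  0.0136,  0.7675]), 'moment': array([ 0.003 ,  0.0101, -0.0464]), 'gripper_force': 0.0, 'opening': 1.0016092704942534}
```

View pics/top0.png

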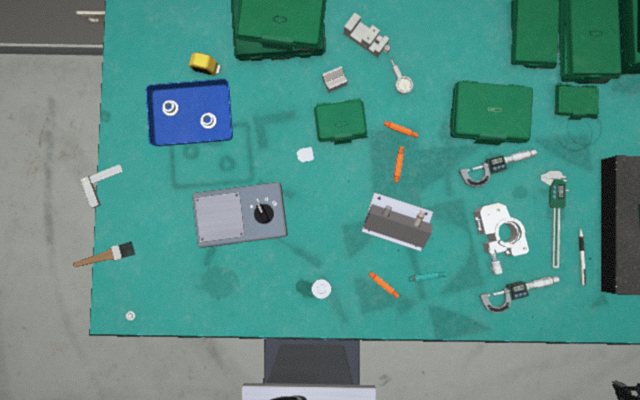

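View pics/side0.png

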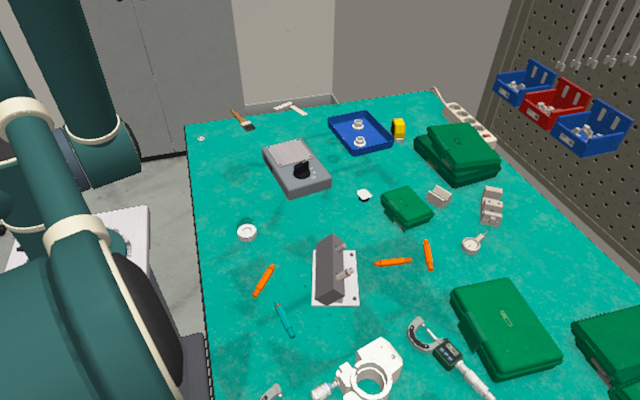

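The top view shows the demagnetiser around px (239,215) with its knob at (263,212), and the stand around (398,221) facing away from the robot. Next I'll enlarge both.

Run:
```python
import cv2,numpy as np
t=cv2.imread("pics/top0.png");s=cv2.imread("pics/side0.png")
f=lambda im,x,y,w,h,k:cv2.resize(im[y:y+h,x:x+w],None,fx=k,fy=k,interpolation=cv2.INTER_CUBIC)
a=np.hstack([f(t,185,175,110,80,3.6)[:288],f(t,355,185,110,80,3.6)])
b=np.hstack([f(s,255,125,110,80,3.6)[:288],f(s,300,225,110,80,3.6)])
cv2.imwrite("pics/crop1.png",np.vstack([a,b]))
```

```text
(no output)
```

View pics/crop1.png

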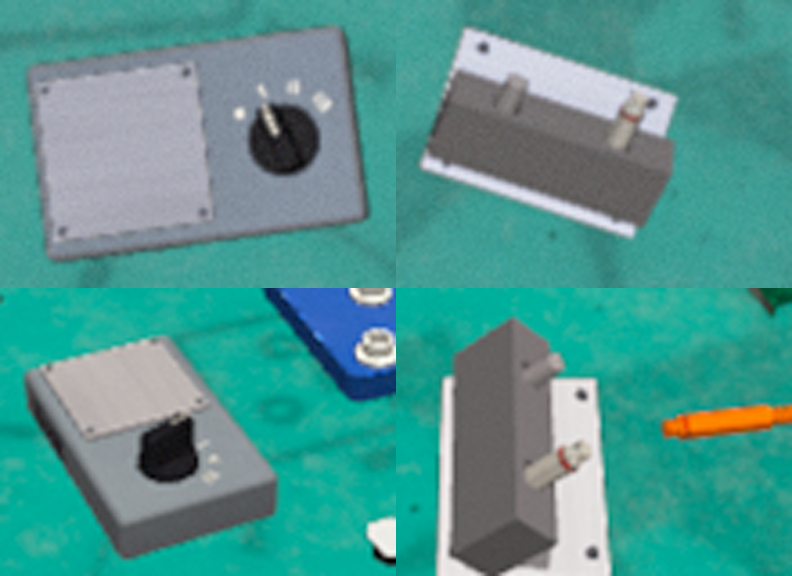

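Knob is at one bar (pointer at the second mark), so it needs +0.6 rad clockwise. Gauge (red ring) is in the −y pocket and the pin in the +y pocket.

```bash
cat > h.py <<'E'
import numpy as np,cv2
from scipy.optimize import least_squares
from scipy.spatial.transform import Rotation as R
from plant import robot
np.set_printoptions(precision=4,suppress=True)
def rot(o): return R.from_quat(np.roll(o["tool_rot"],-1))
def params(n,o=None):
    p=robot.camera_params(n)
    if n=="wrist":
        T=np.eye(4);T[:3,:3]=rot(o).as_matrix();T[:3,3]=o["eef_pos"];M=T@p["hand_eye"]
    else: M=p["cam_to_world"]
    return p["fx"],p["fy"],p["cx"],p["cy"],M
def proj(P,c):
    q=(np.atleast_2d(P)-c[4][:3,3])@c[4][:3,:3]
    return np.c_[c[2]+c[0]*q[:,0]/-q[:,2],c[3]-c[1]*q[:,1]/-q[:,2]]
def fit(obs,x0):  # obs: list (cam,local pts,pixels); pose x,y,yaw on bench
    def w(x,L): return R.from_euler("z",x[2]).apply(np.atleast_2d(L))+[x[0],x[1],0]
    r=least_squares(lambda x:np.concatenate([(proj(w(x,L),c)-px).ravel() for c,L,px in obs]),x0,loss="soft_l1")
    return r.x,r.fun.reshape(-1,2)
def delta(goal_p,goal_R):  # move in tool axes now (m), rotvec deg
    o=robot.get_obs();Rc=rot(o)
    return Rc.inv().apply(np.array(goal_p)-o["eef_pos"]),np.degrees((Rc.inv()*goal_R).as_rotvec())
E
python3 - <<'E'
from h import *
top=params("top");side=params("side")
ct=lambda a,ox,oy,dx=0,dy=0:(np.array(a,float)-[dx,dy])/3.6+[ox,oy]-0.36
dm=np.array([[65,105,45],[65,-105,45],[-65,-105,45],[-65,105,45]])/1e3
pl=np.array([[52,97,49],[52,-7,49],[-52,-7,49],[-52,97,49]])/1e3
pt=ct([[28,68],[343,28],[368,215],[50,258]],185,175)
pp=ct([[36,85],[196,62],[213,218],[53,240]],185,175)
ps=ct([[60,345],[195,400],[85,440]],255,125,0,288)
D,e=fit([(top,dm,pt),(top,pl,pp)],[.48,.16,0]);print("demag top",D,e)
def h(z):return np.array([[50,75,z],[50,-75,z],[-50,-75,z],[-50,75,z]])/1e3
st=ct([[69,28],[281,97],[236,237],[24,168]],355,185,0,0)
ss=ct([[47,378],[201,378]],300,225,0,288)
for z in (4,8,12):
    S,e=fit([(top,h(z),st)],[.48,-.16,-.3]);print("stand",z,S,e.ravel())
    print(" side",proj(R.from_euler("z",S[2]).apply(h(z))+[S[0],S[1],0],side),ss)
a=np.sqrt(.5)
tip=np.array([11,-37.5,51])/1e3+.038*np.array([a,0,a])
print("tip",proj(R.from_euler("z",S[2]).apply(tip)+[S[0],S[1],0],top),ct([242,95],355,185),proj(R.from_euler("z",S[2]).apply(tip)+[S[0],S[1],0],side),ct([190,447],300,225,0,288))
E
```

```text
demag top [0.5545 0.1717 0.1491] [[-1.1655 -0.9613]
 [ 0.0466 -1.6278]
 [ 0.1794  1.3204]
 [-0.8909  1.3494]
 [ 0.2128 -0.8034]
 [-0.0779 -0.2814]
 [ 0.621   0.523 ]
 [ 0.6353  0.357 ]]
stand 4 [ 0.5449 -0.2047 -0.3013] [-0.0356 -0.2041 -0.0203 -0.1404  0.1868  0.3129 -0.1295  0.0343]
 side [[353.494  250.1113]
 [357.7669 305.5767]
 [309.5367 305.2897]
 [310.9417 249.7696]] [[312.6956 249.64  ]
 [355.4733 249.64  ]]
stand 8 [ 0.5447 -0.2041 -0.3013] [-0.1112 -0.302   0.0988 -0.1704  0.2627  0.4136 -0.2503  0.0657]
 side [[353.4556 248.8093]
 [357.7299 304.2503]
 [309.3692 303.9572]
 [310.8018 248.4625]] [[312.6956 249.64  ]
 [355.4733 249.64  ]]
stand 12 [ 0.5446 -0.2034 -0.3015] [-0.1864 -0.4015  0.2184 -0.1979  0.3362  0.517  -0.3736  0.0954]
 side [[353.4183 247.5016]
 [357.6895 302.9173]
 [309.1976 302.6155]
 [310.6624 247.1475]] [[312.6956 249.64  ]
 [355.4733 249.64  ]]
tip [[422.2801 209.747 ]] [421.8622 211.0289] [[352.854  268.3527]] [352.4178 268.8067]
```

```bash
python3 -m creep '[[[0.05,-0.051,0,0,0,0],[0.05,-0.051,0,0,0,0],[0.05,-0.051,0,0,0,0],[0.05,-0.051,0,0,0,0],[0.05,-0.051,0,0,0,0],[0.05,-0.051,0,0,0,0],[0.05,-0.051,0,0,0,0],[0.05,-0.051,0,0,0,0],[0.05,-0.051,0,0,0,0],[0.05,-0.051,0,0,0,0]]]' 0
python3 - <<'E'
from h import *
D=[0.5545,0.1717,0.1491]
k=R.from_euler("z",D[2]).apply([-.006,-.058,0])+[D[0],D[1],0]
print(k)
# tool x at world angle a, pointing down
dn=lambda a:R.from_euler("z",a)*R.from_euler("x",np.pi)
d,w=delta([k[0],k[1],.2],dn(.449)); print(d/.8,w/30,robot.get_obs()["q"])
E
```

```text
time: 1.4
eef_pos: [0.4708, -0.0979, 0.2423]
tool_rot: [0.0, 0.982, 0.189, 0.0]
contact_force: [0.0, -0.4, -0.6]
opening: 1.001
gripper_force: 0.0
[0.5572 0.1135 0.    ]
[ 0.1982 -0.2053  0.0528] [ 0.0006 -0.0006 -0.1324] [-0.2567 -0.11    2.0051 -0.0001  1.2461  0.9344]
```

```bash
python3 -m creep '[[[0.05,-0.0515,0.013,0,0,-0.033],[0.05,-0.0515,0.013,0,0,-0.033],[0.05,-0.0515,0.013,0,0,-0.033],[0.05,-0.0515,0.013,0,0,-0.033],[0,0,0,0,0,0],[0,0,0,0,0,0],[0,0,0,0,0,0],[0,0,0,0,0,0],[0,0,0,0,0,0],[0,0,0,0,0,0]]]' 0
python3 - <<'E'
from h import *
o=robot.get_obs();im=robot.capture("wrist");c=params("wrist",o)
D=[0.5545,0.1717,0.1491];
w=lambda L:R.from_euler("z",D[2]).apply(np.array(L)/1e3)+[D[0],D[1],0]
b=R.from_euler("z",.3).apply([[22,7,0],[22,-7,0],[-22,-7,0],[-22,7,0]])+[-6,-58,81.5]
v=im[:,:,::-1].copy()
for L,col in((b,(0,0,255)),([[52,-7,49],[-52,-7,49],[-65,-105,45],[65,-105,45]],(0,255,0))):
    q=proj(w(L),c);print(q)
    cv2.polylines(v,[np.int32(q.round())],1,col,1)
cv2.imwrite("pics/w1.png",v);print(o["eef_pos"],o["q"])
E
```

```text
time: 2.65
eef_pos: [0.5525, 0.1144, 0.2009]
tool_rot: [0.0, 0.975, 0.222, 0.0]
contact_force: [0.6, -0.1, -0.3]
opening: 1.0
gripper_force: 0.0
[[311.6237 161.5911]
 [331.0699 161.5651]
 [330.5719 219.4956]
 [311.9907 219.5203]]
[[280.1382  92.4018]
 [247.4363 214.8684]
 [351.709  257.5531]
 [403.7723 114.0781]]
[0.5525 0.1144 0.2009] [0.16   0.0853 1.8903 0.     1.1655 1.2827]
```

View pics/w1.png

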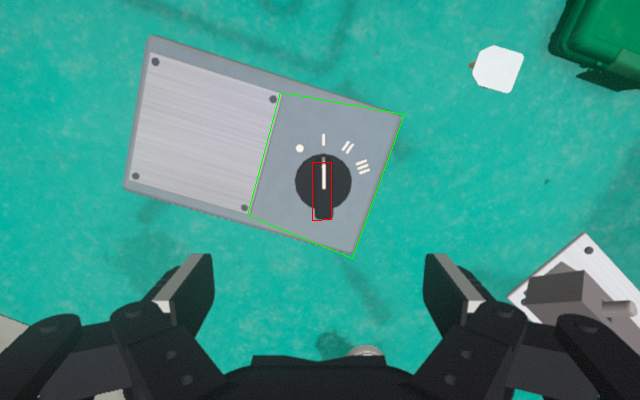

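The predicted outline falls on the bar at px (323,190) to within about 2 px (1 mm). The pointer is at one bar. Descending.

```bash
python3 -m creep '[[[0.0025,0.0022,0.02,0,0,0],[0.0025,0.0023,0.03,0,0,0],[0,0,0.04,0,0,0],[0,0,0.04,0,0,0],[0,0,0.025,0,0,0],[0,0,0.012,0,0,0],[0,0,0,0,0,0],[0,0,0,0,0,0],[0,0,0,0,0,0],[0,0,0,0,0,0]]]' 0
python3 -m creep '[[[0,0,0,0,0,0],[0,0,0,0,0,0],[0,0,0,0,0,0],[0,0,0,0,0,0],[0,0,0,0,0,0],[0,0,0,0,0,0],[0,0,0,0,0,0],[0,0,0,0,0,0],[0,0,0,0,0,0],[0,0,0,0,0,0]]]' 1
```

```text
time: 3.95
eef_pos: [0.5582, 0.1134, 0.068]
tool_rot: [0.0, 0.975, 0.223, 0.001]
contact_force: [0.1, -0.3, -0.5]
opening: 1.002
gripper_force: 0.0
time: 5.2
eef_pos: [0.5578, 0.1128, 0.0673]
tool_rot: [0.0, 0.975, 0.223, 0.0]
contact_force: [0.5, -5.6, 2.8]
opening: 0.151
gripper_force: 59.8
```

```bash
python3 -m creep '[[[0,0,0,0,0,0.145],[0,0,0,0,0,0.145],[0,0,0,0,0,0.145],[0,0,0,0,0,0.145],[0,0,0,0,0,0.145],[0,0,0,0,0,0.145],[0,0,0,0,0,0.14],[0,0,0,0,0,0.14],[0,0,0,0,0,0],[0,0,0,0,0,0]]]' 1
python3 -c "
from h import *
o=robot.get_obs();print(o['q'],o['moment'],rot(o).as_matrix()[:,0])"
```

```text
time: 6.45
eef_pos: [0.558, 0.1124, 0.0673]
tool_rot: [0.001, 0.997, -0.076, 0.0]
contact_force: [0.7, -6.5, 2.1]
opening: 0.152
gripper_force: 59.9
[ 0.1559  0.2365  1.9882 -0.002   0.9165  1.8808] [-1.1429 -0.1321  0.0019] [ 0.9883 -0.1523  0.0009]
```

```bash
python3 -m creep '[[[0,0,0,0,0,0],[0,0,0,0,0,0],[0,0,0,0,0,0],[0,0,0,0,0,0],[0,0,0,0,0,0],[0,0,-0.03,0,0,0],[0,0,-0.05,0,0,0],[0,0,-0.06,0,0,0],[0,0,-0.06,0,0,0],[0,0,-0.04,0,0,0]]]' 0
python3 - <<'E'
from h import *
o=robot.get_obs();im=robot.capture("wrist");cv2.imwrite("pics/w2.png",im[60:300,150:550,::-1]);print(o["eef_pos"],o["q"])
S=[.5447,-.2043,-.3013]; a=np.sqrt(.5); Rs=R.from_euler("z",S[2])
W=lambda L:Rs.apply(np.array(L)/1e3)+[S[0],S[1],0]
g=W(np.array([11,-37.5,51])+14*np.array([a,0,a])); ax=Rs.apply([a,0,a]);print("grasp",g,"axis",ax)
E
```

```text
time: 7.7
eef_pos: [0.5584, 0.1135, 0.2622]
tool_rot: [-0.0, 0.997, -0.077, 0.002]
contact_force: [0.7, -0.2, -0.7]
opening: 1.001
gripper_force: 0.0
[0.5584 0.1135 0.2622] [0.1568 0.0513 1.8114 0.0002 1.2754 1.8808]
grasp [ 0.5535 -0.2463  0.0609] axis [ 0.6753 -0.2098  0.7071]
```

View pics/w2.png

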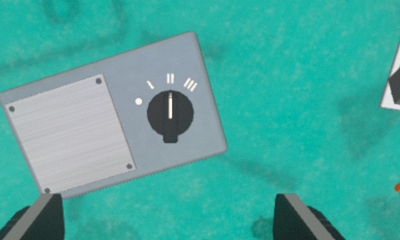

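The knob's white line now points at the two bars, so that part is done. On to the gauge.

```bash
cat >> h.py <<'E'
S=[.5447,-.2043,-.3013]; a=np.sqrt(.5); Rs=R.from_euler("z",S[2])
W=lambda L:Rs.apply(np.array(L)/1e3)+[S[0],S[1],0]
Rg=Rs*R.from_matrix(np.array([[a,0,a],[0,-1,0],[a,0,-a]]))
ax=Rg.apply([1,0,0]);tz=Rg.apply([0,0,1])
g=W(np.array([11,-37.5,51])+15.5*np.array([a,0,a]))+.008*tz  # grasp TCP
E
python3 - <<'E'
from h import *
pre=g-.10*tz; print("g",g,"pre",pre,tz)
o=robot.get_obs();d=pre-o["eef_pos"];print("in current tool axes",rot(o).inv().apply(d)/.8)
dn=Rs*R.from_euler("x",np.pi)
print((rot(o).inv()*dn).as_rotvec(True)/30,(dn.inv()*Rg).as_rotvec(True)/30,(rot(o).inv()*Rg).as_rotvec(True)/30)
E
```

```text
g [ 0.5599 -0.2483  0.0563] pre [ 0.4924 -0.2273  0.127 ] [ 0.6753 -0.2098 -0.7071]
in current tool axes [-0.0206  0.435   0.1731]
[-0.0074 -0.0177  0.2828] [0.  1.5 0. ] [-0.118   1.4795  0.265 ]
```

```bash
python3 -m creep '[[[-0.0026,0.054,0.003,0,0,0],[-0.0026,0.054,0.003,0,0,0],[-0.0026,0.054,0.003,0,0,0],[-0.0026,0.054,0.003,0,0,0],[-0.0026,0.054,0.003,0,0,0],[-0.0026,0.054,0.003,0,0,0],[-0.0026,0.054,0.003,0,0,0],[-0.0026,0.054,0.003,0,0,0],[0,0,0,-0.0148,0.185,0.033],[0,0,0,-0.0148,0.185,0.033]]]' 0
python3 -m creep '[[[0,0,0,-0.0148,0.185,0.033],[0,0,0,-0.0148,0.185,0.033],[0,0,0,-0.0148,0.185,0.033],[0,0,0,-0.0148,0.185,0.033],[0,0,0,-0.0148,0.185,0.033],[0,0,0,-0.0148,0.185,0.033],[0,0,0,0,0,0],[0,0,0,0,0,0],[0,0,0,0,0,0],[0,0,0,0,0,0]]]' 0
python3 - <<'E'
from h import *
d,w=delta(g-.1*tz,Rg);print(d/.8,w/30,robot.get_obs()["q"])
E
```

```text
time: 9.0
eef_pos: [0.4884, -0.2265, 0.2394]
tool_rot: [0.015, 0.991, -0.094, 0.097]
contact_force: [-0.6, 0.3, -0.0]
opening: 1.003
gripper_force: 0.0
time: 10.25
eef_pos: [0.4891, -0.226, 0.2408]
tool_rot: [0.059, 0.915, -0.138, 0.374]
contact_force: [-0.4, -0.5, 0.6]
opening: 1.003
gripper_force: 0.0
[-0.0966 -0.0004  0.1044] [0.006  0.0156 0.0082] [-0.6121 -0.4191  2.4227  0.5231  0.4372  0.8601]
```

Run:
```python
from h import *
d,w=delta(g-.06*tz+[0,0,.03],Rg);print(d/.8,w/30)
```

```text
[-0.0699 -0.0003  0.1277] [0.006  0.0156 0.0082]
```

```bash
python3 -m creep '[[[-0.012,0,0.021,0.001,0.0026,0.0014],[-0.012,0,0.021,0.001,0.0026,0.0014],[-0.012,0,0.021,0.001,0.0026,0.0014],[-0.012,0,0.021,0.001,0.0026,0.0014],[-0.012,0,0.021,0.001,0.0026,0.0014],[-0.01,0,0.021,0.001,0.0026,0.0014],[0,0,0,0,0,0],[0,0,0,0,0,0],[0,0,0,0,0,0],[0,0,0,0,0,0]]]' 0
python3 - <<'E'
from h import *
d,w=delta(g-.06*tz+[0,0,.03],Rg);print("err",d/.8,w/30)
o=robot.get_obs();im=robot.capture("wrist");c=params("wrist",o);v=im[:,:,::-1].copy()
u=np.array([a,0,a]);n=np.array([-a,0,a])
m=np.array([11,-37.5,51])
L=[m+[0,-6,0],m+[0,6,0],m+28*u+[0,6,0],m+28*u+[0,-6,0]]
q=proj(W(L),c);print(q,o["q"]);cv2.polylines(v,[np.int32(q.round())],1,(0,0,255),1)
q=proj(W([m,m+38*u]),c);cv2.polylines(v,[np.int32(q.round())],0,(255,0,0),1)
cv2.imwrite("pics/w3.png",v)
E
```

```text
time: 11.5
eef_pos: [0.5184, -0.2354, 0.1299]
tool_rot: [0.058, 0.913, -0.139, 0.379]
contact_force: [-0.3, 0.7, 0.1]
opening: 1.001
gripper_force: 0.0
err [-0.0001 -0.      0.002 ] [ 0.0007 -0.0021 -0.0003]
[[326.64   269.6543]
 [308.0203 269.6581]
 [307.6923 228.7646]
 [326.9465 228.7636]] [-0.5896 -0.1511  2.4798  1.3438  0.2077  0.0255]
```

View pics/w3.png

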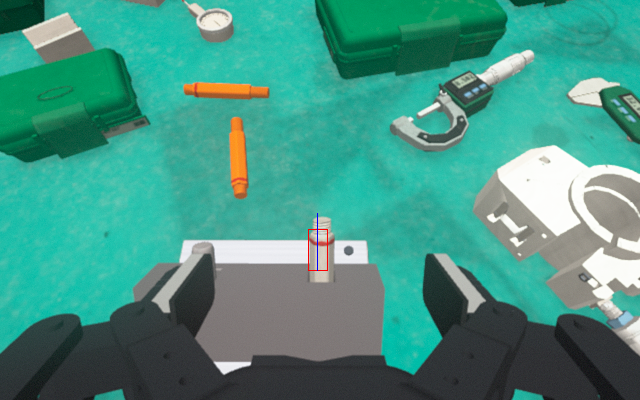

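The gauge sits around px (322,255), about 5 px (~2 mm) right of and below the prediction. I'll correct by that amount while descending, in two stages, since q5 is small.

```bash
python3 -m creep '[[[-0.002,0.0004,0.007,0,0,0],[-0.002,0.0004,0.007,0,0,0],[-0.002,0.0004,0.007,0,0,0],[-0.002,0.0004,0.007,0,0,0],[-0.002,0.0004,0.007,0,0,0],[-0.002,0.0004,0.007,0,0,0],[-0.002,0,0.007,0,0,0],[0,0,0,0,0,0],[0,0,0,0,0,0],[0,0,0,0,0,0]]]' 0
python3 - <<'E'
from h import *
d,w=delta(g,Rg);print("err",d/.8,w/30,robot.get_obs()["q"])
E
```

```text
time: 12.8
eef_pos: [0.5364, -0.243, 0.0936]
tool_rot: [0.057, 0.913, -0.139, 0.378]
contact_force: [-0.4, 0.2, 0.4]
opening: 0.996
gripper_force: 0.0
err [-0.0117 -0.0023  0.0543] [ 0.0003 -0.0002 -0.0008] [-0.5789 -0.0257  2.4618  1.8682  0.204  -0.5017]
```

```bash
python3 -m creep '[[[-0.0023,0,0.008,0,0,0],[-0.0023,0,0.008,0,0,0],[-0.0023,0,0.008,0,0,0],[-0.0023,0,0.008,0,0,0],[-0.0023,0,0.008,0,0,0],[-0.0021,0,0.008,0,0,0],[0,0,0.006,0,0,0],[0,0,0,0,0,0],[0,0,0,0,0,0],[0,0,0,0,0,0]]]' 0
python3 - <<'E'
from h import *
d,w=delta(g,Rg);print("err",d,w/30,robot.get_obs()["q"])
o=robot.get_obs();cv2.imwrite("pics/w4.png",robot.capture("wrist")[150:400,150:500,::-1])
E
```

```text
time: 14.05
eef_pos: [0.5582, -0.2497, 0.0552]
tool_rot: [0.057, 0.913, -0.139, 0.378]
contact_force: [0.5, -0.5, 0.1]
opening: 1.001
gripper_force: 0.0
err [ 0.0017 -0.0019  0.0002] [ 0.0003  0.0002 -0.0011] [-0.5622  0.1092  2.4302  2.2987  0.2466 -0.9293]
```

View pics/w4.png

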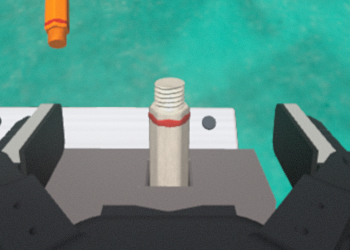

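The gauge is centred between the fingers: its axis is at crop column 169 and the fingers are at 65 and 273. Closing, then drawing out along the axis (+tool x).

```bash
python3 -m creep '[[[0,0,0,0,0,0],[0,0,0,0,0,0],[0,0,0,0,0,0],[0,0,0,0,0,0],[0,0,0,0,0,0],[0,0,0,0,0,0],[0,0,0,0,0,0],[0,0,0,0,0,0],[0,0,0,0,0,0],[0,0,0,0,0,0]]]' 1
python3 -c "
from h import *
o=robot.get_obs();print(o['q'],rot(o).inv().apply(o['contact_force']),o['moment'])"
```

```text
time: 15.35
eef_pos: [0.5581, -0.2497, 0.055]
tool_rot: [0.057, 0.913, -0.139, 0.378]
contact_force: [-2.6, 0.2, 4.4]
opening: 0.137
gripper_force: 59.9
[-0.5622  0.1096  2.4303  2.2992  0.2467 -0.9296] [ 1.2761  0.5632 -4.9148] [0.0958 0.3551 0.015 ]
```

```bash
python3 -m creep '[[[0.004,0,0,0,0,0],[0.007,0,0,0,0,0],[0.008,0,0,0,0,0],[0.009,0,0,0,0,0],[0.01,0,0,0,0,0],[0.01,0,0,0,0,0],[0.012,0,0,0,0,0],[0.012,0,0,0,0,0],[0.012,0,0,0,0,0],[0,0,0,0,0,0]]]' 1
python3 -m creep '[[[0.015,0,-0.015,0,0,0],[0.02,0,-0.02,0,0,0],[0.025,0,-0.025,0,0,0],[0.025,0,-0.025,0,0,0],[0.02,0,-0.02,0,0,0],[0,0,0,0,0,0],[0,0,0,0,0,0],[0,0,0,0,0,0],[0,0,0,0,0,0],[0,0,0,0,0,0]]]' 1
python3 - <<'E'
from h import *
o=robot.get_obs();im=robot.capture("wrist");cv2.imwrite("pics/w5.png",np.hstack([im[150:400,150:500,::-1],robot.capture("side")[120:370,200:500,::-1]]))
D=[0.5545,0.1717,0.1491];Rd=R.from_euler("z",D[2])
p=Rd.apply([0,.045,0])+[D[0],D[1],0];print("plate",p,o["q"])
for al in(0,np.pi/2): print(al,(rot(o).inv()*Rd*R.from_euler("z",al)*R.from_euler("x",np.pi)).as_rotvec(True)/30)
print((rot(o).inv()*Rs*R.from_euler("x",np.pi)).as_rotvec(True)/30)
E
```

```text
time: 16.6
eef_pos: [0.6052, -0.2643, 0.1042]
tool_rot: [0.058, 0.913, -0.138, 0.379]
contact_force: [0.3, 0.2, -1.2]
opening: 0.14
gripper_force: 59.4
time: 17.85
eef_pos: [0.6039, -0.2631, 0.2131]
tool_rot: [0.056, 0.914, -0.138, 0.378]
contact_force: [0.1, 0.1, 0.3]
opening: 0.14
gripper_force: 59.3
plate [0.5478 0.2162 0.    ] [-0.5335 -0.1005  2.2481  0.6482  0.2776  0.7761]
0 [ 0.3318 -1.4741 -0.8144]
1.5707963267948966 [ 1.4984 -0.9479 -3.6289]
[-0.0057 -1.4988  0.0009]
```

View pics/w5.png

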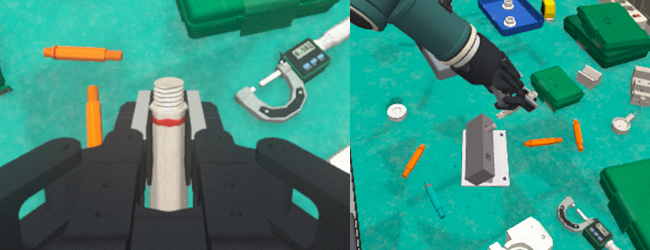

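```bash
python3 -m creep '[[[0,0,0,0.037,-0.164,-0.0905],[0,0,0,0.037,-0.164,-0.0905],[0,0,0,0.037,-0.164,-0.0905],[0,0,0,0.037,-0.164,-0.0905],[0,0,0,0.037,-0.164,-0.0905],[0,0,0,0.037,-0.164,-0.0905],[0,0,0,0.037,-0.164,-0.0905],[0,0,0,0.037,-0.164,-0.0905],[0,0,0,0.037,-0.164,-0.0905],[0,0,0,0,0,0]]]' 1
python3 - <<'E'
from h import *
Rd=R.from_euler("z",.1491)
d,w=delta(np.array([.5478,.2162,.2])+Rd.apply([.015,0,0]),Rd*R.from_euler("x",np.pi));print(d/.8,w/30,robot.get_obs()["q"])
E
```

```text
time: 19.2
eef_pos: [0.6057, -0.2633, 0.2135]
tool_rot: [0.0, 0.997, 0.075, 0.001]
contact_force: [0.2, -0.5, -0.9]
opening: 0.139
gripper_force: 59.2
[ 0.0367 -0.6035  0.0168] [ 0.0003 -0.002   0.0013] [-0.4481  0.2544  1.6696  0.0005  1.2167  0.9728]
```

```bash
python3 -m creep '[[[0.002,-0.03,0,0,0,0],[0.003,-0.05,0,0,0,0],[0.003,-0.05,0,0,0,0],[0.003,-0.05,0,0,0,0],[0.003,-0.05,0,0,0,0],[0.003,-0.05,0,0,0,0],[0.003,-0.05,0,0,0,0],[0.003,-0.05,0,0,0,0],[0.003,-0.05,0,0,0,0],[0.003,-0.05,0,0,0,0]]]' 1
python3 -m creep '[[[0.003,-0.05,0,0,0,0],[0.003,-0.05,0,0,0,0],[0.0015,-0.025,0.01,0,0,0],[0,0,0.02,0,0,0],[0,0,0.025,0,0,0],[0,0,0.025,0,0,0],[0,0,0.02,0,0,0],[0,0,0,0,0,0],[0,0,0,0,0,0],[0,0,0,0,0,0]]]' 1
python3 - <<'E'
from h import *
Rd=R.from_euler("z",.1491)
d,w=delta(np.array([.5478,.2162,.101])+Rd.apply([.015,0,0]),Rd*R.from_euler("x",np.pi));print(d,w,robot.get_obs()["q"])
f=lambda im,x,y:cv2.resize(im[y:y+120,x:x+140,::-1],None,fx=2.5,fy=2.5,interpolation=cv2.INTER_CUBIC)
W_=cv2.resize(robot.capture("wrist")[:,:,::-1],(480,300))
s=f(robot.capture("side"),225,90)
cv2.imwrite("pics/e1.png",np.hstack([W_[:,80:430],s]))
E
```

```text
time: 20.45
eef_pos: [0.5683, 0.1219, 0.2141]
tool_rot: [-0.001, 0.997, 0.074, 0.001]
contact_force: [0.9, -0.0, -1.1]
opening: 0.142
gripper_force: 59.2
time: 21.7
eef_pos: [0.5619, 0.2199, 0.135]
tool_rot: [-0.0, 0.997, 0.075, 0.001]
contact_force: [-0.2, -0.5, -0.6]
opening: 0.14
gripper_force: 59.2
[0.0004 0.0016 0.034 ] [-0.0188 -0.1211  0.0083] [ 0.3318  0.2168  1.869  -0.0001  1.0537  1.7534]
```

View pics/e1.png

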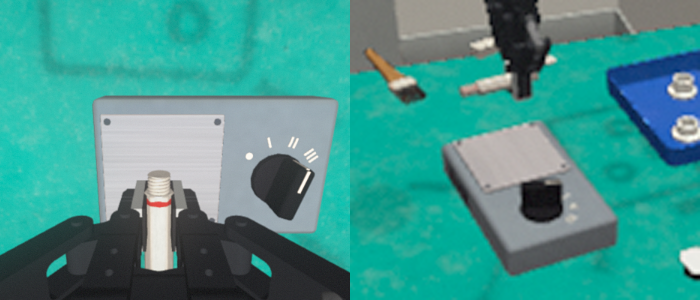

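The gauge is held level, red ring forward, above the plate. The knob bar is about 20° right of the demag's x axis, so it's still at two bars. Lowering the last 34 mm.

```bash
python3 -m creep '[[[0,0.001,0.008,0,0,0],[0,0.001,0.01,0,0,0],[0,0,0.01,0,0,0],[0,0,0.008,0,0,0],[0,0,0.0065,0,0,0],[0,0,0,0,0,0],[0,0,0,0,0,0],[0,0,0,0,0,0],[0,0,0,0,0,0],[0,0,0,0,0,0]]]' 1
python3 - <<'E'
from h import *
o=robot.get_obs();T=rot(o);c=params("side")
P=np.array([[-.062,0,-.008],[.025,0,-.008]])  # bar ends in tool frame if grasp is 15 mm above handle middle
q=proj(T.apply(P)+o["eef_pos"],c)
x0,y0=240,90
v=cv2.resize(robot.capture("side")[y0:y0+110,x0:x0+140,::-1],None,fx=5,fy=5,interpolation=cv2.INTER_CUBIC)
pix=(q-[x0,y0])*5+2;print(pix)
for p in pix: cv2.circle(v,tuple(int(i) for i in p),3,(0,0,255),1)
cv2.imwrite("pics/e2.png",v);print(o["eef_pos"],o["dq"])
E
```

```text
time: 23.05
eef_pos: [0.5614, 0.2181, 0.1001]
tool_rot: [-0.0, 0.997, 0.075, 0.0]
contact_force: [-0.2, -0.5, -1.5]
opening: 0.134
gripper_force: 59.2
[[155.6769 244.9347]
 [301.6269 208.7339]]
[0.5614 0.2181 0.1001] [-0.0002 -0.0004  0.0019 -0.0003  0.0017 -0.0009]
```

View pics/e2.png

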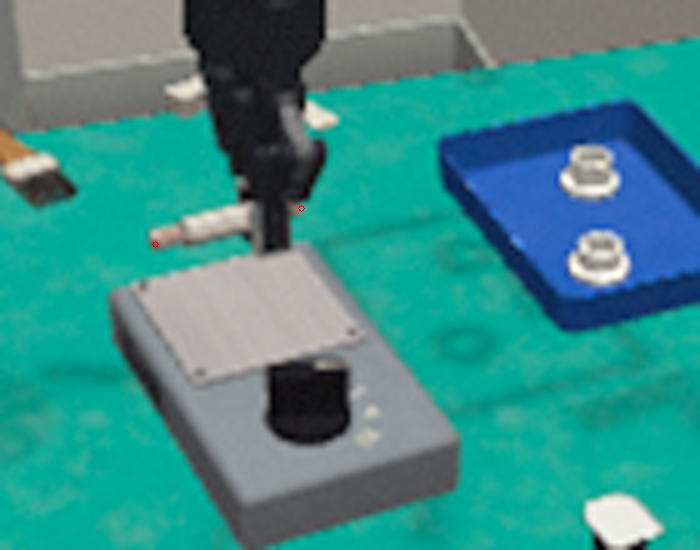

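The bar's lower end at about (155,240) matches the prediction to within a pixel. That puts the gauge level, centred over the plate and about 59 mm above it. Handing in.

```bash
python3 -c "
from plant import robot
print(robot.finish_job())"
```

```text
the job is handed in; nothing more can be done
None
```

The job is handed in, at about 23 s of the 58 s allowed: the knob was turned to two bars and released, and the gripper holds the plug gauge level and still about 59 mm above the middle of the plate.

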